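Hook spanner from its stand into the cut-out tray

TASK

Put the hook spanner away: lift it out of the stand where it stands on edge, lay it down flat on the bare bench and let go of it, then take it again from above across the handle and press it fully down into the recess of the cut-out tray that has its shape, matching both the face and the direction. Do not shift the grease tub or the tape roll.

Things in the scene. Friction and masses are not known exactly. Their poses are not given: they have to be found in the camera images.
- spanner_mid (a point): Grip centre of the loose steel hook spanner (0.3 kg, 195 mm long, 16 mm thick in z). x runs along the handle to the hook, y to the side the hook curves to, z normal to the flat face. Handle: flat bar x -95 to +55, 26 mm wide (y -13 to +13). It starts on its straight back edge in the stand, y up, x away from the robot, faces upright. In the tray its z must point up. Centre of mass near x +15, y +7 mm.
- hook_mid (a point): Middle of the spanner's hook, at (89, 32, 0) mm from spanner_mid, same axes. The hook is an arc of 22 mm wide bar about (55, 32), outer radius 45 mm, from the handle's end out to x = +100 and back to its tip near (84, 60) mm.
- stand: Fixed grey stand, origin on the bench under the spanner's grip centre, x along the spanner to the hook. Posts at x = -70 and +50 mm (9 mm thick, 40 mm wide) with slots open upward, 20 mm wide, floor at 30, cheeks to 45 mm high; the back edge rests in them, grip centre 43 mm high; handle free between the posts. Foot plate 180 x 70 x 6 mm. Bench left of it, up to the tray, is bare.
- recess_mid (a point): Where spanner_mid lies when fully seated in the fixed tray, with the same axes (x to the recess's hook end, y to its hook side, z up), 13 mm above the bench. The recess follows the outline with 2 mm clearance a side, so the hook fits only with the spanner's +z face up. It is 11 mm deep: the seated spanner stands 5 mm proud of the tray.
- tray: Fixed dark cut-out tray, origin on the bench below recess_mid, same axes: x -117 to +115, y -36 to +83 mm, top 16 mm and recess floor 5 mm high. A finger cut-out, recess deep, crosses the handle from x -25 to +25 mm, from the open -y edge to y +46. Four spring balls pinch the handle (x -42 and +46, 1.5 mm a side): weight alone will not seat it, press down with about 10 to 20 N.
- grease_tub: Loose bystander: tub with screw lid, 50 mm across and 46 mm high, origin at the centre of its underside.
- tape_roll: Loose bystander: roll of tape lying flat, 75 mm across, 24 mm high, origin at the centre of its underside.

How it is judged (in metres and radians):
On the way, in this order (a step that is already met when the one before it is completed fails the run):
1. the spanner lies flat on the bench, on either face, and is let go (height (world z) of spanner_mid below 0.0105 m and (angle between spanner_mid's own z axis and vertical below 0.12 rad or angle between spanner_mid's own z axis and vertical above 3.02 rad) and contact force between the fingers and spanner below 0.1 N), for 0.2 s.
2. the spanner is seated in the recess (z of spanner_mid in the frame of recess_mid between -0.003 and 0.003 m and horizontal distance between spanner_mid and recess_mid below 0.005 m and angle between the x axis of spanner_mid and the x axis of recess_mid, either way round below 0.06 rad and angle between spanner_mid's own z axis and vertical below 0.08 rad), for 0.2 s.
At the end, for the whole second after the job is handed in: The spanner lies at rest and released in the recess, right face up, its centre within 3 mm in height and 5 mm sideways of the seated place, within 0.06 rad in direction and 0.08 rad of level (all of step 2 and contact force between the fingers and spanner below 0.1 N and linear speed of spanner below 0.02 m/s); the robot touches nothing.
It fails at once if the grease tub or the tape roll is shifted by more than 30 mm (distance of any of grease_tub, tape_roll from where it was at the start of the episode above 0.03 m).
It also fails if it takes over 64 s, if anything falls off the work surface, if the arm or the gripper's body presses on something with over 40 N, if the wrist force passes 120 N, or if a joint passes its speed limit or range.

ROBOT

A 7-joint arm with a two-finger parallel gripper is mounted at the origin on a cart in front of the work surface, level with it; the furniture and walls round the work are solid. World frame = base frame: x ahead of the robot, y to its left, z up, the work surface at z = 0. Lengths are in mm, angles in rad, forces in N, time in s.
With the tool pointing down it reaches from about 425 to 975 mm from the base axis. Payload 16.7 kg.
Tool frame: the origin (TCP) lies midway between the tips of the shut fingers; the grasp point (between the pads) lies 19 mm behind it (ctrl.hold_point_z is the distance from the TCP to the grasp point, in mm); z points along the fingers, y is the line along which they close (so a half turn about z gives the same grasp; the last joint's range is limited). The gripper opens to 85 mm and grips with 20 to 120 N. Pads are 22 mm wide; open, the fingers measure 114 mm over their backs; the gripper's body (76 mm by 85 mm) begins 54 mm behind the grasp point. The pads swing forward as they close: fully open they stand 13 mm farther back than shut.
Start: joints at [-1.494, 0.426, 0.074, 1.606, -0.034, 1.111, -0.067], TCP at [151.789, 657.675, 231.302] pointing down, gripper open.
Joint ranges: [-2.85, 2.85], [-0.5, 2.14], [-1.23, 1.37], [0.21, 2.46], [-1.02, 4.16], [0.16, 2.05], [-2.73, 2.73]. Speed limits (rad/s): [1.89, 1.89, 2.39, 2.39, 3.01, 3.01, 3.01].

INTERFACE

Orientations are given as a rotation vector (axis times angle).
In Python, from workcell import ctrl gives the robot as it stands.
- The arm moves only by the tool move_arm, never from a script. Its argument "series" is a list of rows, each a list of 7 numbers: the opening, from 0 (shut) to 1 (fully open), then the shift along the world's x, y, z as a fraction of full scale, then the turn, a rotation vector about the world's x, y, z as a fraction of full scale. A call has 1 to 12 rows; each row is the pose to reach, as a shift and turn from the pose commanded when the call began, turning the shorter way round; what a row does not reach only later rows make up. Full scale, the value 1, is 1 m for a shift and 180 degrees for a turn. A row lasts 1/8 s, in which the tool goes at most 62.5 mm and 10.7 degrees, less where a joint would pass 70% of its speed; a pose out of reach is approached as far as the arm can. A call with a number of a shift or a turn outside -1 to 1 is refused whole. A call with a gripper value outside its range is refused whole. The fingers move at their own pace and stop on an object; "squeeze" is the grip in N (left out, the last holds). Time passes only in rows, so rows that repeat a pose let the fingers close. It gives the time, the measured TCP pose, the force, the opening and the grip force at its end, in the units of the state.
- ctrl.get_obs(): the state, without advancing time (a new reading comes with each control period).
- ctrl.snapshot(name): name is "side" or "top"; returns a dict with "frame" (384x512x3 uint8, blue, green, red), "depth" (384x512 float32, mm along the optical axis (not along the pixel's ray), 0 where there is no reading), "vfov" (degrees; the focal length in pixels is half the picture's height over the tangent of half this angle, whatever the lens; pixels are square), "cx", "cy" (the principal point, pixels), "R" (3x3) and "t" (3): a world point X has camera coordinates R X + t. Camera axes: x right, y down, z forward; pixel columns grow to the right and rows downward; lengths in mm; the calibration is good to about 2 mm. A picture is of the moment at which its call begins.
- ctrl.sign_off(): hands the job in; it is judged then, once.
The state is a dict: "clock": time; "q": joint angles; "joint_vel": joint speeds; "joint_efforts": joint torques, N m; "tcp_pos": TCP position; "orientation": TCP orientation; "wrist_force": force on the tool from outside, world axes, zero at the start; "ft_torque": the same for the moment, N m; "gripper_width": opening from 0.0 (shut) to 1.0 (fully open); "grasp_force": force on a finger pad.
Only numpy, scipy, OpenCV 4.12 (cv2) and the standard library are available. Lean on these libraries where they do the work, as an engineer would, in place of code of your own. Each camera call takes 0.05 s, during which the arm holds its last target. There are 200 camera calls.

## Working session

There is one attempt and no reset: what is moved stays moved. The work goes in short steps, Python scripts to look and compute and a tool call to move; the robot and the scene stay as the last step left them, time stands still between calls to the robot, and variables do not carry over. Pictures are saved under pics/ and viewed, at most 10 in all, crops included, and the job is handed in when it is done.

Besides the shell and the picture viewer there is one more tool, called after "Call:" as name(argument=value, ...), one argument or row to a line, values as JSON. move_arm: Moves the arm, as the interface text tells. Shift numbers are shares of 1 m and turn numbers shares of 180 degrees, none past 1 either way. Its arguments: {"type":"object","properties":{"series":{"type":"array"},"squeeze":{"type":"number"}},"required":["series"]}

```bash
mkdir -p pics; cat > h.py <<'E'
import numpy as np,cv2
from workcell import ctrl
def snap(n,save):
    s=ctrl.snapshot(n); np.savez('pics/'+save+'.npz',**{k:np.array(v) for k,v in s.items()}); cv2.imwrite('pics/'+save+'.png',s['frame']); return s
def load(save):
    d=np.load('pics/'+save+'.npz'); return {k:d[k] for k in d}
def world(s,u,v,z=None):
    H=s['frame'].shape[0]; f=H/2/np.tan(np.radians(float(s['vfov']))/2)
    r=np.array([(u-s['cx'])/f,(v-s['cy'])/f,1.0]); R=s['R'];t=s['t']
    if z is None: return R.T@(r*s['depth'][int(round(v)),int(round(u))]-t)
    d=R.T@r; o=-R.T@t; return o+d*(z-o[2])/d[2]
def cloud(s):
    H,W=s['depth'].shape; f=H/2/np.tan(np.radians(float(s['vfov']))/2)
    v,u=np.mgrid[:H,:W]; D=s['depth']
    p=np.stack([(u-s['cx'])/f*D,(v-s['cy'])/f*D,D],-1)
    return (p-s['t'])@s['R']
E
python3 - <<'E'
from h import *
o=ctrl.get_obs(); print(o['tcp_pos'],o['orientation'],o['gripper_width'],o['clock'])
for n in('top','side'):
    s=snap(n,n+'0'); print(s['R'],s['t'],s['vfov'],s['cx'],s['cy'])
E
```

```text
[151.71401747 657.2892819  230.60257153] [-3.55518436e-01 -3.12136506e+00  2.06361575e-03] 1.0007928162988 0.0
[[-0.02191651 -0.99973602  0.00689614]
 [-0.99655537  0.02129391 -0.08014969]
 [ 0.07998169 -0.00862899 -0.99675898]] [-196.13253389  627.86801936 1045.40842311] 43.55550152201947 260.1016248309005 190.83819395243034
[[ 0.75522953  0.65539112 -0.00953121]
 [ 0.52741798 -0.61626701 -0.58484634]
 [-0.38917687  0.4366663  -0.8110881 ]] [-321.46925603 -397.6816625  1303.63563151] 49.67303384947584 252.34719949445886 187.16745743384496
```

View pics/top0.png

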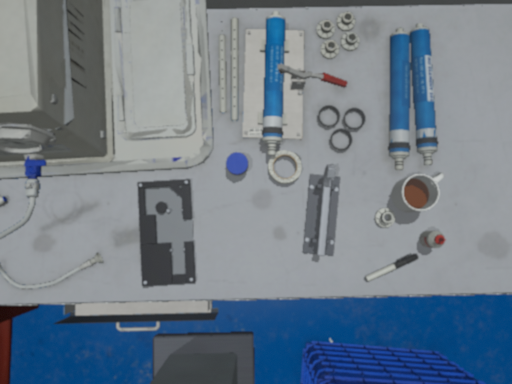

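View pics/side0.png

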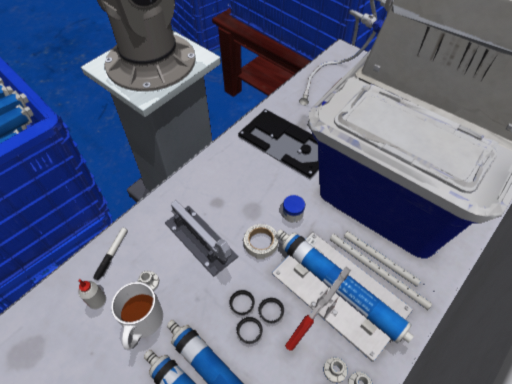

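```bash
cat >> h.py <<'E'
def ortho(s,z,x0,x1,y0,y1,k=2):
    # image up=+x, left=+y, k px per mm
    H=s['frame'].shape[0]; f=H/2/np.tan(np.radians(float(s['vfov']))/2)
    W=[(x0,y0),(x0,y1),(x1,y1),(x1,y0)]
    src=[]
    for x,y in W:
        c=s['R']@np.array([x,y,z])+s['t']; src.append((f*c[0]/c[2]+s['cx'],f*c[1]/c[2]+s['cy']))
    dst=[((y1-y)*k,(x1-x)*k) for x,y in W]
    M=cv2.getPerspectiveTransform(np.float32(src),np.float32(dst))
    return cv2.warpPerspective(s['frame'],M,(int((y1-y0)*k),int((x1-x0)*k)),flags=cv2.INTER_CUBIC)
E
python3 - <<'E'
from h import *
s=load('top0')
for n,u,v,z in[('trayTL',138,183,16),('trayBR',196,282,16),('stand top',331,172,0),('stand bot',316,258,43),('tub',236,163,46),('roll',284,167,24)]: print(n,world(s,u,v,z).round(),world(s,u,v).round())
a=ortho(s,16,430,730,150,450); b=ortho(s,56,430,730,-200,0)
cv2.imwrite('pics/o1.png',np.hstack([a[:, :400+200],b])[:600,:1000][:, :] if 0 else cv2.resize(np.hstack([a,b]),None,fx=.8,fy=.8))
E
```

```text
trayTL [648.  64.  16.] [648.  64.  17.]
trayBR [425. -63.  16.] [423. -62.   1.]
stand top [ 665. -373.    0.] [ 653. -357.  103.]
stand bot [ 473. -328.   43.] [ 471. -333.   -0.]
tub [ 684. -158.   46.] [ 685. -158.   44.]
roll [ 676. -264.   24.] [ 679. -266.    3.]
```

View pics/o1.png

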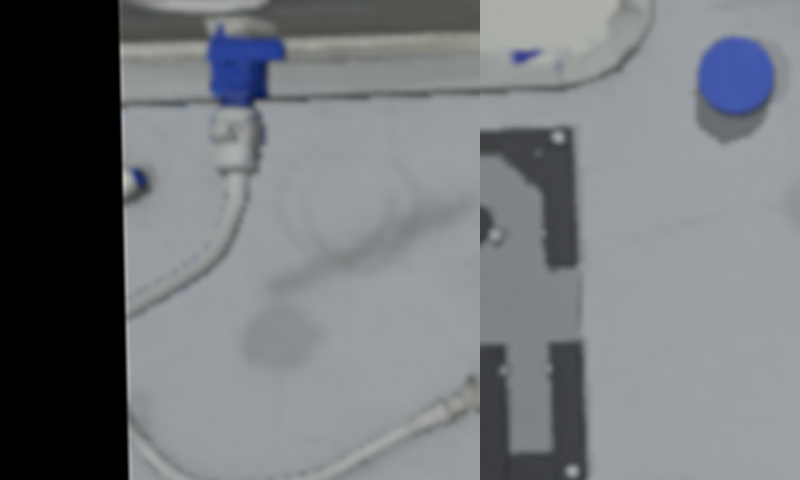

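```bash
python3 - <<'E'
from h import *
s=load('top0')
a=ortho(s,16,410,670,-90,90); b=ortho(s,56,410,670,-410,-270)
a[::40,:4]=(0,0,255);a[:4,::40]=(0,0,255);b[::40,:4]=(0,0,255)
cv2.imwrite('pics/o2.png',np.hstack([a,b]))
g=cv2.cvtColor(a,cv2.COLOR_BGR2GRAY); m=((g<90)*255).astype(np.uint8)
m=cv2.morphologyEx(m,cv2.MORPH_OPEN,np.ones((9,9)))
h=cv2.convexHull(cv2.findNonZero(m)); r=cv2.minAreaRect(h); print(r); q=cv2.boxPoints(r); print([(670-v/2,90-u/2) for u,v in q])
# cloud at stand / spanner above 20mm
P=cloud(s).reshape(-1,3)
for lo,hi in((48,64),(64,100)):
    k=(P[:,2]>lo)&(P[:,2]<hi)&(abs(P[:,0]-560)<140)&(abs(P[:,1]+345)<60); Q=P[k]; print(len(Q),Q.min(0),Q.max(0),np.median(Q,0)); 
    if len(Q)>5:
        c=np.polyfit(Q[:,0],Q[:,1],1); print(c)
E
```

```text
((175.8041229248047, 266.69073486328125), (462.7948913574219, 236.57391357421875), 87.39744567871094)
[(np.float32(649.54846), np.float32(66.434006)), (np.float32(654.91956), np.float32(-51.73094)), (np.float32(423.7608), np.float32(-62.23813)), (np.float32(418.38968), np.float32(55.92682))]
616 [ 479.92948372 -366.80286195   48.09393395] [ 667.86916872 -329.47287588   63.8429131 ] [ 563.57597274 -346.20177142   56.15120765]
[-1.13939222e-01 -2.81889589e+02]
71 [ 639.76422316 -365.21822104   64.57654688] [ 673.03808775 -348.89731877   99.97471034] [ 651.13277065 -352.68123076   92.15577015]
[ 6.17188009e-03 -3.58797878e+02]
```

View pics/o2.png

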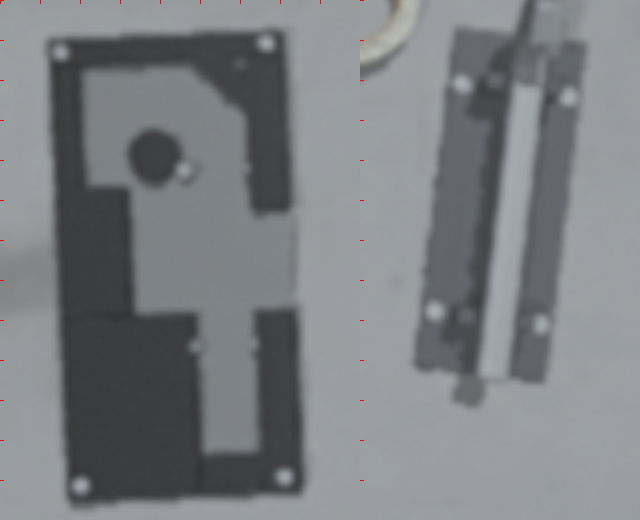

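Call:
move_arm(
  series=[
    [1, 0.248, -0.407, 0.03, 0, 0, -0.48],
    [1, 0.248, -0.407, 0.03, 0, 0, -0.48],
    [1, 0.248, -0.407, 0.03, 0, 0, -0.48],
    [1, 0.248, -0.407, 0.03, 0, 0, -0.48],
    [1, 0.248, -0.407, 0.03, 0, 0, -0.48],
    [1, 0.248, -0.407, 0.03, 0, 0, -0.48],
    [1, 0.248, -0.407, 0.03, 0, 0, -0.48],
    [1, 0.248, -0.407, 0.03, 0, 0, -0.48],
    [1, 0.248, -0.407, 0.03, 0, 0, -0.48],
    [1, 0.248, -0.407, 0.03, 0, 0, -0.48],
    [1, 0.248, -0.407, 0.03, 0, 0, -0.48],
  ],
)

```text
clock: 1.48
tcp_pos: [399.2, 251.6, 261.1]
orientation: [2.393, 2.036, -0.001]
wrist_force: [-0.6, -0.2, -0.3]
gripper_width: 1.001
grasp_force: 0.0
```

Call:
move_arm(
  series=[
    [1, 0.175, -0.598, -0.06, 0, 0, -0.4845],
    [1, 0.175, -0.598, -0.06, 0, 0, -0.4845],
    [1, 0.175, -0.598, -0.06, 0, 0, -0.4845],
    [1, 0.175, -0.598, -0.06, 0, 0, -0.4845],
    [1, 0.175, -0.598, -0.06, 0, 0, -0.4845],
    [1, 0.175, -0.598, -0.06, 0, 0, -0.4845],
    [1, 0.175, -0.598, -0.06, 0, 0, -0.4845],
    [1, 0.175, -0.598, -0.06, 0, 0, -0.4845],
    [1, 0.175, -0.598, -0.06, 0, 0, -0.4845],
    [1, 0.175, -0.598, -0.06, 0, 0, -0.4845],
    [1, 0.175, -0.598, -0.06, 0, 0, -0.4845],
    [1, 0.175, -0.598, -0.06, 0, 0, -0.4845],
  ],
)

```text
clock: 2.98
tcp_pos: [575.0, -346.5, 200.5]
orientation: [-3.136, 0.179, 0.002]
wrist_force: [0.2, 0.0, 0.4]
gripper_width: 0.999
grasp_force: 0.0
```

```bash
python3 - <<'E'
from h import *
from scipy.spatial.transform import Rotation as Ro
o=ctrl.get_obs(); print(o['tcp_pos'],o['q'].round(2) if hasattr(o['q'],'round') else o['q']); print(Ro.from_rotvec(o['orientation']).as_matrix().round(3))
E
```

```text
[ 574.95934    -346.54670155  200.49580794] [-0.15  0.59  0.88  1.68 -0.5   1.11 -0.81]
[[ 0.993 -0.114 -0.001]
 [-0.114 -0.993  0.001]
 [-0.001 -0.001 -1.   ]]
```

Call:
move_arm(
  series=[
    [0.7, 0, -0.001, -0.06, 0, 0, 0],
    [0.7, 0, -0.001, -0.12, 0, 0, 0],
    [0.6, 0, -0.001, -0.155, 0, 0, 0],
    [0.6, 0, -0.001, -0.1695, 0, 0, 0],
    [0.6, 0, -0.001, -0.1695, 0, 0, 0],
    [0.05, 0, -0.001, -0.1695, 0, 0, 0],
    [0.05, 0, -0.001, -0.1695, 0, 0, 0],
    [0.05, 0, -0.001, -0.1695, 0, 0, 0],
    [0.05, 0, -0.001, -0.1695, 0, 0, 0],
    [0.05, 0, -0.001, -0.1695, 0, 0, 0],
  ],
  squeeze=80,
)

```text
clock: 4.22
tcp_pos: [575.6, -348.6, 33.4]
orientation: [3.136, -0.181, 0.003]
wrist_force: [-1.7, 2.0, 10.2]
gripper_width: 0.168
grasp_force: 78.1
```

Call:
move_arm(
  series=[
    [0.05, 0, 0, 0.03, 0, 0, 0],
    [0.05, 0, 0, 0.08, 0, 0, 0],
    [0.05, 0, 0, 0.13, 0, 0, 0],
    [0.05, -0.01, 0.03, 0.15, 0, 0, 0.02],
    [0.05, -0.03, 0.06, 0.15, 0, 0, 0.051],
    [0.05, -0.055, 0.09, 0.15, 0, 0, 0.051],
    [0.05, -0.055, 0.117, 0.15, 0, 0, 0.051],
    [0.05, -0.055, 0.117, 0.15, 0, 0, 0.051],
  ],
  squeeze=100,
)

```text
clock: 5.22
tcp_pos: [520.0, -229.0, 182.2]
orientation: [-3.139, -0.075, -0.001]
wrist_force: [-0.7, 0.2, -3.4]
gripper_width: 0.165
grasp_force: 98.3
```

```bash
python3 - <<'E'
from h import *
o=ctrl.get_obs(); print(o['tcp_pos'],o['q'])
s=snap('side','side1'); cv2.imwrite('pics/side1c.png',cv2.resize(s['frame'][60:330,100:400],None,fx=2,fy=2))
E
```

```text
[ 520.03458113 -229.01811796  182.20128386] [-0.39813803  0.42852805  0.90597     1.93544403 -0.40944168  0.97227423
 -0.82204458]
```

View pics/side1c.png

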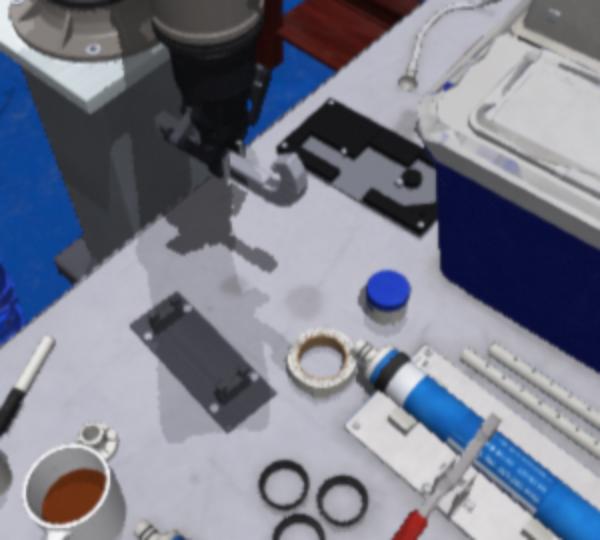

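Call:
move_arm(
  series=[
    [0.05, 0, 0, 0, -0.0555, -0.0025, 0],
    [0.05, 0, 0, 0, -0.111, -0.005, 0],
    [0.05, 0, 0, 0, -0.1665, -0.0075, 0],
    [0.05, 0, 0, 0, -0.222, -0.01, 0],
    [0.05, 0, 0, 0, -0.2775, -0.0126, 0],
    [0.05, 0, 0, 0, -0.2775, -0.0126, 0],
    [0.05, 0, 0, 0, -0.2775, -0.0126, 0],
  ],
)

```text
clock: 6.15
tcp_pos: [519.7, -232.1, 182.3]
orientation: [2.271, 0.049, 0.024]
wrist_force: [-1.3, -0.1, -2.4]
gripper_width: 0.165
grasp_force: 98.8
```

```bash
python3 - <<'E'
from h import *
from scipy.spatial.transform import Rotation as Ro
o=ctrl.get_obs(); print(o['tcp_pos'],o['q']); print(Ro.from_rotvec(o['orientation']).as_matrix().round(3))
E
```

```text
[ 519.73706709 -232.12396783  182.29296289] [-1.07506153  0.90324727  1.30687975  2.1579068   0.01085143  0.56593817
 -1.49730251]
[[ 0.999  0.028  0.034]
 [ 0.044 -0.644 -0.764]
 [ 0.001  0.765 -0.645]]
```

Call:
move_arm(
  series=[
    [0.05, 0, 0, -0.04, 0, 0, 0],
    [0.05, 0, 0, -0.08, 0, 0, 0],
    [0.05, 0, 0, -0.12, 0, 0, 0],
    [0.05, 0, 0, -0.14, 0, 0, 0],
    [0.05, 0, 0, -0.14, 0, 0, 0],
  ],
)

```text
clock: 6.78
tcp_pos: [520.1, -231.8, 42.3]
orientation: [2.271, 0.049, 0.025]
wrist_force: [0.2, 0.5, -2.8]
gripper_width: 0.168
grasp_force: 98.7
```

```bash
python3 - <<'E'
from h import *
from scipy.spatial.transform import Rotation as Ro
o=ctrl.get_obs(); print(o['tcp_pos'],o['q']); print(Ro.from_rotvec(o['orientation']).as_matrix().round(3))
E
```

```text
[ 520.05683247 -231.75287549   42.26476654] [-0.95613484  1.10139076  1.0682743   2.18235263 -0.10750103  0.37136744
 -1.61096499]
[[ 0.999  0.027  0.034]
 [ 0.043 -0.644 -0.764]
 [ 0.002  0.764 -0.645]]
```

Fine. Lower to z≈22 gently, open slightly.

Call:
move_arm(
  series=[
    [0.05, 0, 0, -0.01, 0, 0, 0],
    [0.05, 0, 0, -0.018, 0, 0, 0],
    [0.05, 0, 0, -0.02, 0, 0, 0],
    [0.05, 0, 0, -0.02, 0, 0, 0],
    [0.24, 0, 0, -0.02, 0, 0, 0],
    [0.28, 0, 0, -0.02, 0, 0, 0],
    [0.28, 0, 0, -0.02, 0, 0, 0],
  ],
)

```text
clock: 7.65
tcp_pos: [519.8, -231.4, 22.0]
orientation: [2.268, 0.051, 0.024]
wrist_force: [0.0, 0.2, 0.7]
gripper_width: 0.284
grasp_force: 0.0
```

```bash
python3 - <<'E'
from h import *
s=snap('side','side2'); cv2.imwrite('pics/side2c.png',cv2.resize(s['frame'][80:240,160:360],None,fx=3.5,fy=3.5))
E
```

```text
(no output)
```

View pics/side2c.png

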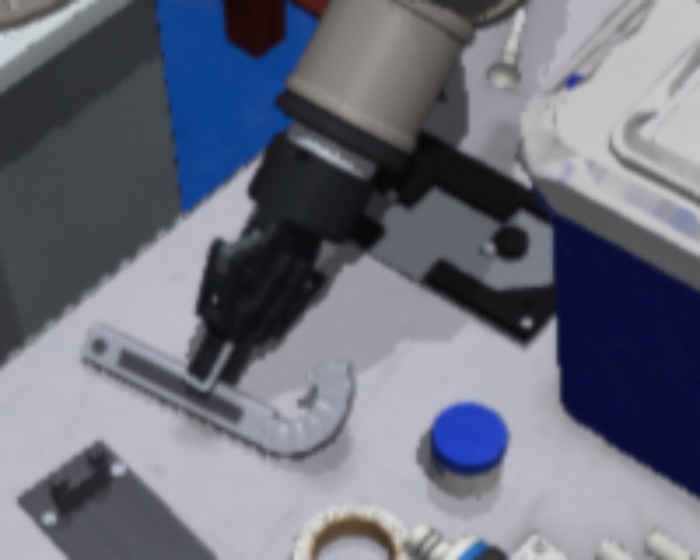

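Call:
move_arm(
  series=[
    [0.3, 0, 0.008, 0.008, 0, 0, 0],
    [0.34, -0.001, 0.018, 0.016, 0, 0, 0],
    [0.4, -0.001, 0.032, 0.028, 0, 0, 0],
    [0.4, -0.002, 0.05, 0.045, 0, 0, 0],
    [0.4, -0.003, 0.06, 0.08, 0, 0, 0],
    [0.4, -0.003, 0.06, 0.13, 0, 0, 0],
    [0.4, -0.003, 0.06, 0.18, 0, 0, 0],
    [0.4, -0.003, 0.06, 0.2, 0, 0, 0],
  ],
)

```text
clock: 8.7
tcp_pos: [517.0, -170.6, 224.4]
orientation: [2.269, 0.05, 0.027]
wrist_force: [-0.9, 0.2, -1.2]
gripper_width: 0.402
grasp_force: 0.0
```

```bash
python3 - <<'E'
from h import *
s=snap('side','side3'); a=s['frame'][80:260,140:360]
t=snap('top','top3'); b=ortho(t,16,400,670,-330,-60,k=2)
cv2.imwrite('pics/c3.png',np.hstack([cv2.resize(a,(260,213)),cv2.resize(b[:213*0+540],(540,540))[:213]]) if 0 else b)
E
```

```text
(no output)
```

View pics/c3.png

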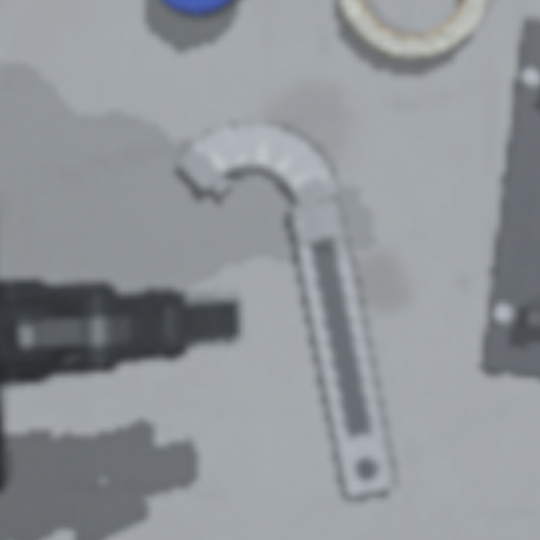

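```bash
cat >> h.py <<'E'
from scipy.optimize import minimize
def outline():
    m=np.zeros((240,440),np.uint8) # 2px/mm, origin at (220,60): col=220+2x,row=60+2y
    a=np.linspace(-np.pi/2,np.arctan2(28,29),40)
    P=[(-95,-13),(55,-13)]+[(55+45*np.cos(t),32+45*np.sin(t)) for t in a]+[(55+23*np.cos(t),32+23*np.sin(t)) for t in a[::-1]]+[(55,13),(-95,13)]
    cv2.fillPoly(m,[np.int32([(220+2*x,60+2*y) for x,y in P])],1)
    return cv2.GaussianBlur(m.astype(np.float32),(0,0),2.0)
def fitspan(Q,p0):
    # Q: Nx2 mask points (uniform grid of spacing ~), maximise in-outline count minus outline area misses: symmetric by raster overlap
    M=outline()
    yy,xx=np.mgrid[-60:180,-220:220]/2.; w=M.ravel()>.5
    from scipy.spatial import cKDTree
    tree=cKDTree(Q); O=np.c_[xx.ravel()[w],yy.ravel()[w]][::7]
    def cost(p):
        c,s=np.cos(p[2]),np.sin(p[2]); d=Q-p[:2]
        l=np.c_[d[:,0]*c+d[:,1]*s,-d[:,0]*s+d[:,1]*c]
        v=cv2.remap(M,np.float32(220+2*l[:,:1]),np.float32(60+2*l[:,1:]),cv2.INTER_LINEAR)
        W=O@np.array([[c,s],[-s,c]])+p[:2]; dd=np.minimum(tree.query(W)[0],6)
        return -v.mean()+0.02*np.maximum(dd-1.0,0).mean()*5
    return min((minimize(cost,np.array(p0)+d,method='Nelder-Mead',options=dict(initial_simplex=np.array(p0)+d+np.array([[0,0,0],[5,0,0],[0,5,0],[0,0,.08]]),xatol=.02,fatol=1e-6)) for d in ([0,0,0],[3,-3,.03],[-3,3,-.03])),key=lambda r:r.fun)
E
python3 - <<'E'
from h import *
s=load('top3'); b=ortho(s,16,400,670,-330,-60)
P=cloud(s); k=(P[...,2]>9)&(P[...,2]<26)&(P[...,0]>410)&(P[...,0]<630)&(P[...,1]>-265)&(P[...,1]<-130)
Q=P[k]; print(len(Q),np.median(Q[:,2]),Q[:,2].std()); r=fitspan(Q[:,:2],(516.5,-226.5,.207)); print(r.x,r.fun)
# image: overlay corners of result
E
```

```text
1154 16.568275130618638 2.055770806704072
[ 5.16895241e+02 -2.27930214e+02  1.97335555e-01] -0.9465413759198407
```

Call:
move_arm(
  series=[
    [0.6, 0, -0.02, 0, 0.05, 0.0025, 0],
    [0.6, 0, -0.04, 0, 0.11, 0.005, 0],
    [0.6, 0, -0.056, -0.02, 0.1665, 0.0075, 0],
    [0.6, 0, -0.056, -0.04, 0.222, 0.01, 0],
    [0.6, 0, -0.056, -0.06, 0.2775, 0.0126, 0],
    [0.6, 0, -0.056, -0.08, 0.2775, 0.0126, 0],
    [0.6, 0, -0.056, -0.08, 0.2775, 0.0126, 0],
  ],
)

```text
clock: 9.68
tcp_pos: [515.4, -228.8, 140.8]
orientation: [-3.139, -0.064, 0.002]
wrist_force: [0.3, 0.5, 0.1]
gripper_width: 0.603
grasp_force: 0.0
```

```bash
cat > d.py <<'E'
import sys; from h import *
from scipy.spatial.transform import Rotation as Ro
x,y,z,yaw=map(float,sys.argv[1:])
o=ctrl.get_obs(); Rn=Ro.from_rotvec(o['orientation'])
c,s=np.cos(yaw),np.sin(yaw); Rt=Ro.from_matrix([[c,s,0],[s,-c,0],[0,0,-1]])
print('shift',((np.array([x,y,z])-o['tcp_pos'])/1000).round(4),'turn',((Rt*Rn.inv()).as_rotvec()/np.pi).round(4),'q',np.round(o['q'],2),o['tcp_pos'])
E
python3 d.py 516.7 -227.3 60 0.20
```

```text
shift [ 0.0013  0.0015 -0.0808] turn [-0.0006 -0.0005  0.0506] q [-0.31  0.45  0.79  1.97 -0.41  0.88 -0.83] [ 515.44187597 -228.83251749  140.84472262]
```

Call:
move_arm(
  series=[
    [0.6, 0.0013, 0.0015, -0.05, 0, 0, 0.05],
    [0.6, 0.0013, 0.0015, -0.1, 0, 0, 0.0506],
    [0.6, 0.0013, 0.0015, -0.128, 0, 0, 0.0506],
    [0.6, 0.0013, 0.0015, -0.137, 0, 0, 0.0506],
    [0.6, 0.0013, 0.0015, -0.137, 0, 0, 0.0506],
    [0.1, 0.0013, 0.0015, -0.137, 0, 0, 0.0506],
    [0.1, 0.0013, 0.0015, -0.137, 0, 0, 0.0506],
    [0.1, 0.0013, 0.0015, -0.137, 0, 0, 0.0506],
    [0.1, 0.0013, 0.0015, -0.137, 0, 0, 0.0506],
  ],
  squeeze=60,
)

```text
clock: 10.8
tcp_pos: [519.0, -225.9, 6.2]
orientation: [3.125, 0.32, 0.003]
wrist_force: [-1.8, 2.8, 11.2]
gripper_width: 0.284
grasp_force: 58.7
```

Call:
move_arm(
  series=[
    [0.1, 0, 0, 0.02, 0, 0, 0],
    [0.1, 0, 0, 0.05, 0, 0, 0],
    [0.1, 0, 0, 0.06, 0, 0, 0],
    [0.1, 0, 0, 0.06, 0, 0, 0],
    [0.1, 0, 0, 0.06, 0, 0, 0],
  ],
  squeeze=100,
)

```text
clock: 11.42
tcp_pos: [517.7, -225.5, 64.2]
orientation: [-3.125, -0.32, 0.001]
wrist_force: [0.5, 0.2, -4.1]
gripper_width: 0.267
grasp_force: 101.0
```

```bash
python3 d.py 538.7 -21.3 80 0.0454; python3 - <<'E'
from h import *
s=snap('top','top4'); b=ortho(s,76,400,670,-330,-60,k=2)
cv2.imwrite('pics/c4.png',b)
P=cloud(s); k=(P[...,0]>410)&(P[...,0]<630)&(P[...,1]>-265)&(P[...,1]<-130)&(P[...,2]>40)&(P[...,2]<95); Q=P[k]; print(len(Q),np.percentile(Q[:,2],[10,50,90]))
for lo,hi in((410,480),(540,580),(580,630)):
    q=Q[(Q[:,0]>lo)&(Q[:,0]<hi)&(Q[:,2]<85)]; print(lo,len(q),np.median(q[:,2]) if len(q) else 0, q[:,1].mean() if len(q) else 0)
E
```

```text
shift [0.021  0.2042 0.0158] turn [-0.0001 -0.0003 -0.0505] q [-0.21  0.55  0.66  2.02 -0.49  0.74 -0.62] [ 517.70490017 -225.46382215   64.16512118]
270 [71.12310697 73.72341695 75.77436816]
410 0 0 0
540 31 73.34264568824993 -165.69568135169487
580 239 73.74245803728216 -175.96312672222197
```

View pics/c4.png

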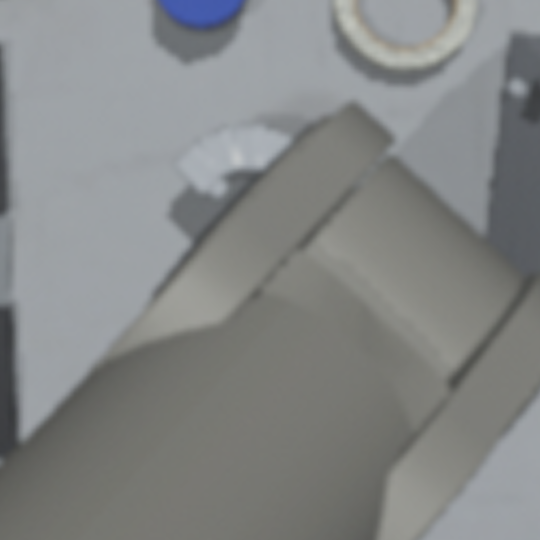

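```bash
cat >> h.py <<'E'
from scipy.optimize import least_squares
def poly():
    a=np.linspace(-np.pi/2,np.arctan2(28,29),40)
    P=[(-95,-13),(55,-13)]+[(55+45*np.cos(t),32+45*np.sin(t)) for t in a]+[(55+23*np.cos(t),32+23*np.sin(t)) for t in a[::-1]]+[(55,13),(-95,13),(-95,-13)]
    P=np.array(P); return np.concatenate([P[i]+(P[i+1]-P[i])*np.linspace(0,1,max(2,int(np.hypot(*(P[i+1]-P[i]))/.3)))[:,None] for i in range(len(P)-1)])
def edges(s,ztop,box):
    P=cloud(s); Z=P[...,2]; m=(abs(Z-ztop)<6)&(P[...,0]>box[0])&(P[...,0]<box[1])&(P[...,1]>box[2])&(P[...,1]<box[3])
    E=[]
    H,W=m.shape
    for v,u in zip(*np.nonzero(m)):
        for dv,du in((0,1),(0,-1),(1,0),(-1,0)):
            a,b=v+dv,u+du
            if 0<=a<H and 0<=b<W and not m[a,b] and s['depth'][a,b]>0 and Z[a,b]<ztop-8:
                # only where 2 px further in is also on the top face
                c,d=v-dv,u-du
                if m[c,d]: E.append(world(s,u+du/2,v+dv/2,ztop)[:2])
    return np.array(E)
def fitedge(E,p0,yaw=None):
    from scipy.spatial import cKDTree
    T=cKDTree(poly())
    def f(p):
        th=p[2] if yaw is None else yaw
        c,s=np.cos(th),np.sin(th); d=E-p[:2]; return T.query(np.c_[d[:,0]*c+d[:,1]*s,-d[:,0]*s+d[:,1]*c])[0]
    r=least_squares(f,p0 if yaw is None else p0[:2],loss='soft_l1',f_scale=.7,diff_step=1e-4,x_scale=[1,1,.01] if yaw is None else [1,1])
    return r.x,np.median(f(r.x)),len(E)
E
python3 - <<'E'
from h import *
box=(405,630,-270,-125)
s4=snap('side','side4')
print('top3',fitedge(edges(load('top3'),16,box),[516.7,-227.3,.2]))
print('side3',fitedge(edges(load('side3'),16,box),[516.7,-227.3,.2]))
for n,s in(('top4',load('top4')),('side4',s4)):
    E=edges(s,74,box)
    if len(E)>5: print(n,fitedge(E,[517.7,-225.5,.2]),fitedge(E,[517.7,-225.5,.2],.203),E.min(0),E.max(0))
E
```

```text
top3 (array([ 5.16660389e+02, -2.27996543e+02,  1.95764962e-01]), np.float64(0.4498310459754421), 277)
side3 (array([ 5.20197459e+02, -2.28869679e+02,  2.01556267e-01]), np.float64(0.9946982257756557), 191)
top4 (array([ 5.19978513e+02, -2.31686166e+02,  2.97190926e-01]), np.float64(0.6245212035899101), 71) (array([ 515.11271503, -225.93219504]), np.float64(0.8047792731181087), 71) [ 572.24575242 -207.59709418] [ 608.27258792 -147.81973781]
side4 (array([ 5.19338947e+02, -2.27896016e+02,  2.05984290e-01]), np.float64(0.9213418628212439), 156) (array([ 519.27526175, -227.90617575]), np.float64(0.9353153461169906), 156) [ 424.24692571 -259.71957909] [ 612.61763996 -148.25363152]
```

Call:
move_arm(
  series=[
    [0.1, 0.006, 0.05, 0.0, 0, 0, -0.0126],
    [0.1, 0.012, 0.1, 0, 0, 0, -0.025],
    [0.1, 0.018, 0.15, 0, 0, 0, -0.038],
    [0.1, 0.0234, 0.19, 0, 0, 0, -0.05],
    [0.1, 0.0234, 0.2043, -0.01, 0, 0, -0.0505],
    [0.1, 0.0234, 0.2043, -0.02, 0, 0, -0.0505],
    [0.1, 0.0234, 0.2043, -0.02, 0, 0, -0.0505],
    [0.1, 0.0234, 0.2043, -0.02, 0, 0, -0.0505],
  ],
)

```text
clock: 12.52
tcp_pos: [541.4, -23.1, 44.9]
orientation: [3.14, 0.068, -0.0]
wrist_force: [0.6, -0.5, -3.5]
gripper_width: 0.271
grasp_force: 100.8
```

```bash
python3 d.py 541.1 -21.2 30 0.0454; python3 - <<'E'
from h import *
box=(430,660,-60,100)
for n in('side','top'):
    s=snap(n,n+'5'); E=edges(s,54,box)
    if len(E)>5: print(n,fitedge(E,[538.7,-21.3,.045]),fitedge(E,[538.7,-21.3,.045],.045),E.min(0),E.max(0))
s=load('side0'); a=ortho(s,16,405,675,-95,95)
cv2.imwrite('pics/s0tray.png',a)
g=cv2.cvtColor(a,cv2.COLOR_BGR2GRAY); m=((g<70)*255).astype(np.uint8); m=cv2.morphologyEx(m,cv2.MORPH_OPEN,np.ones((9,9)))
n,l,st,_=cv2.connectedComponentsWithStats(m); print(st)
cv2.imwrite('pics/s0m.png',np.hstack([a,cv2.cvtColor(m,cv2.COLOR_GRAY2BGR)]))
E
```

```text
shift [-0.0003  0.0019 -0.0149] turn [ 0.0001 -0.      0.0007] q [-0.61  0.56  0.69  2.08 -0.56  0.69 -1.08] [541.36125007 -23.12336562  44.85876257]
side (array([ 5.42260934e+02, -2.66138808e+01,  3.87601101e-02]), np.float64(1.310307222862394), 127) (array([542.39085295, -26.59789741]), np.float64(1.2296959701865708), 127) [446.24436114 -49.49401378] [640.7964985   23.25827994]
top (array([ 5.39145671e+02, -2.46350513e+01,  3.79148405e-02]), np.float64(0.5298427012554986), 145) (array([539.42116139, -24.45274597]), np.float64(0.56092423319216), 145) [443.45031353 -41.86814033] [637.70439487  43.18654748]
[[     0      0    380    540 121304]
 [    55      0    273    502  83896]]
```

View pics/s0m.png

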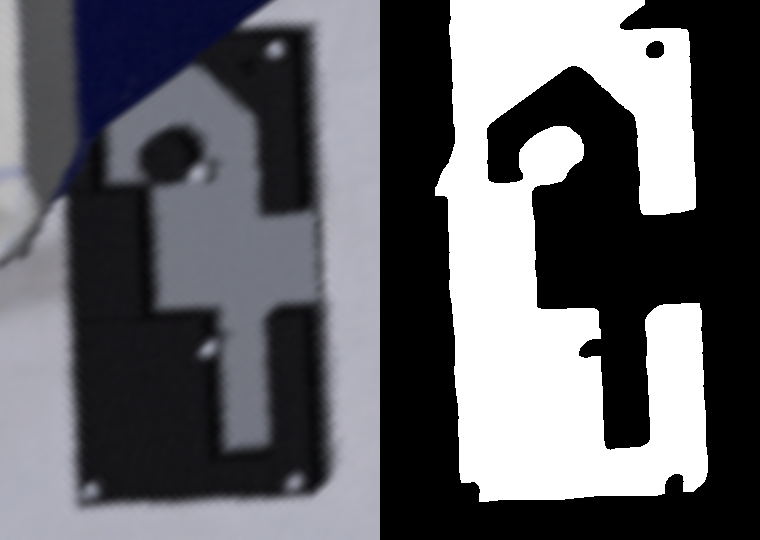

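Call:
move_arm(
  series=[
    [0.1, -0.0006, 0.003, 0, 0, 0, 0.002],
    [0.1, -0.0006, 0.003, -0.01, 0, 0, 0.002],
    [0.1, -0.0006, 0.003, -0.018, 0, 0, 0.002],
    [0.1, -0.0006, 0.003, -0.019, 0, 0, 0.002],
    [0.1, -0.0006, 0.003, -0.019, 0, 0, 0.002],
  ],
)

```text
clock: 13.25
tcp_pos: [540.8, -18.7, 25.6]
orientation: [3.14, 0.081, -0.001]
wrist_force: [0.0, -0.6, -3.6]
gripper_width: 0.265
grasp_force: 100.9
```

```bash
python3 - <<'E'
from h import *
box=(430,660,-60,100)
print(ctrl.get_obs()['tcp_pos'])
s=snap('top','top6'); P=cloud(s)
k=(P[...,0]>580)&(P[...,0]<630)&(P[...,1]>0)&(P[...,1]<30)&(P[...,2]<45)&(P[...,2]>25);print(np.median(P[k][:,2]))
k=(P[...,0]>445)&(P[...,0]<480)&(P[...,1]>-34)&(P[...,1]<-15)&(P[...,2]<45)&(P[...,2]>25);print(np.median(P[k][:,2]))
E=edges(s,35.5,box); print(fitedge(E,[538.7,-21.3,.045]),fitedge(E,[538.7,-21.3,.045],.045),E.min(0),E.max(0))
E
```

```text
[540.79514987 -18.71101647  25.63932982]
34.513112549709774
36.126243494801116
(array([ 5.38586388e+02, -2.04245596e+01,  4.46416836e-02]), np.float64(0.47741713519562), 151) (array([538.59348396, -20.4366362 ]), np.float64(0.48127089384534444), 151) [443.77727449 -37.1238406 ] [637.2654253  47.5269127]
```

Call:
move_arm(
  series=[
    [0.1, 0, -0.0008, 0, 0, 0, 0],
    [0.1, 0, -0.0008, -0.003, 0, 0, 0],
    [0.1, 0, -0.0008, -0.006, 0, 0, 0],
    [0.1, 0, -0.0008, -0.008, 0, 0, 0],
    [0.1, 0, -0.0008, -0.01, 0, 0, 0],
    [0.1, 0, -0.0008, -0.01, 0, 0, 0],
  ],
)

```text
clock: 14.05
tcp_pos: [540.9, -19.6, 15.6]
orientation: [3.14, 0.081, 0.0]
wrist_force: [1.8, -1.8, -6.7]
gripper_width: 0.266
grasp_force: 100.5
```

Call:
move_arm(
  series=[
    [0.1, 0, 0, -0.002, 0, 0, 0],
    [0.1, 0, 0, -0.004, 0, 0, 0],
    [0.1, 0, 0, -0.006, 0, 0, 0],
    [0.1, 0, 0, -0.007, 0, 0, 0],
    [0.1, 0, 0, -0.008, 0, 0, 0],
    [0.1, 0, 0, -0.008, 0, 0, 0],
  ],
)

```text
clock: 14.8
tcp_pos: [541.0, -19.5, 11.1]
orientation: [-3.137, -0.079, -0.001]
wrist_force: [-29.4, 0.6, 98.6]
gripper_width: 0.265
grasp_force: 113.4
```

Call:
move_arm(
  series=[
    [0.1, 0, 0, 0.002, 0, 0, 0],
    [0.1, 0, 0, 0.003, 0, 0, 0],
    [0.1, 0, 0, 0.003, 0, 0, 0],
  ],
)

```text
clock: 15.18
tcp_pos: [540.9, -19.5, 11.4]
orientation: [-3.14, -0.08, -0.0]
wrist_force: [-5.3, -2.8, 20.6]
gripper_width: 0.268
grasp_force: 103.8
```

```bash
python3 - <<'E'
from h import *
box=(430,660,-60,100)
o=ctrl.get_obs();print(o['tcp_pos'],o['wrist_force'])
s=snap('top','top7'); P=cloud(s)
for b in((580,630,0,30),(445,480,-34,-15)):
    k=(P[...,0]>b[0])&(P[...,0]<b[1])&(P[...,1]>b[2])&(P[...,1]<b[3])&(P[...,2]<40);print(np.percentile(P[k][:,2],[25,50,75]))
k=(P[...,0]>440)&(P[...,0]<500)&(P[...,1]>10)&(P[...,1]<45)&(P[...,2]<40);print('tray top',np.median(P[k][:,2]))
E
```

```text
[540.86675592 -19.46073117  11.43231113] [-5.3446314  -2.76033033 20.5631116 ]
[ 9.8944271  20.39258538 22.19257805]
[20.38603035 21.64389968 23.16630361]
tray top 16.81531234758084
```

Call:
move_arm(
  series=[
    [0.1, 0, 0, 0.001, 0, 0, 0],
    [0.5, 0, 0, 0.002, 0, 0, 0],
    [0.5, 0, 0, 0.002, 0, 0, 0],
    [0.5, 0, 0, 0.002, 0, 0, 0],
    [0.5, 0, 0, 0.02, 0, 0, 0],
    [0.5, 0, 0, 0.06, 0, 0, 0],
    [0.5, 0, 0, 0.12, 0, 0, 0],
    [0.5, -0.01, 0, 0.16, 0, 0, 0],
    [0.5, -0.05, -0.05, 0.2, 0, 0, 0],
    [0.5, -0.08, -0.1, 0.22, 0, 0, 0],
    [0.5, -0.08, -0.16, 0.22, 0, 0, 0],
    [0.5, -0.08, -0.2, 0.22, 0, 0, 0],
  ],
)

```text
clock: 16.73
tcp_pos: [460.3, -221.2, 232.6]
orientation: [-3.139, -0.08, -0.005]
wrist_force: [1.2, 0.6, 0.4]
gripper_width: 0.496
grasp_force: 0.0
```

```bash
python3 - <<'E'
from h import *
s=snap('top','top8'); E=edges(s,21,(430,660,-60,100)) ; P=cloud(s)
for b in((590,630,0,25),(445,480,-32,-18),(520,560,-28,-15)):
    k=(P[...,0]>b[0])&(P[...,0]<b[1])&(P[...,1]>b[2])&(P[...,1]<b[3])&(P[...,2]<60);print(np.percentile(P[k][:,2],[25,50,75]))
cv2.imwrite('pics/c8.png',ortho(s,21,410,670,-110,90))
E
```

```text
[14.49878812 17.3870931  21.06396272]
[22.43846217 23.8300778  25.09018087]
[21.33823797 22.7744357  24.04368986]
```

View pics/c8.png

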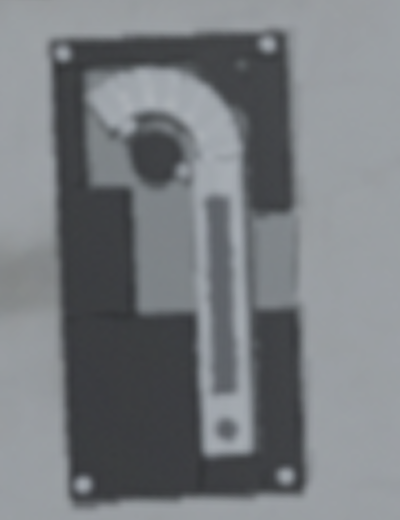

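```bash
python3 - <<'E'
from h import *
for n in('top','side'):
  D=[]
  for i in range(3): s=ctrl.snapshot(n); D.append(cloud(s))
  P=np.median(D,0).reshape(-1,3)
  c,s_=np.cos(.045),np.sin(.045); d=P[:,:2]-[538.6,-21.3]; 
  if n=='side': d=d-[3.3,-2]
  l=np.c_[d[:,0]*c+d[:,1]*s_,-d[:,0]*s_+d[:,1]*c]
  def st(x0,x1,y0,y1): k=(l[:,0]>x0)&(l[:,0]<x1)&(l[:,1]>y0)&(l[:,1]<y1); return round(float(np.median(P[k,2])),2)
  print(n,'handle',[st(a,a+20,-8,8) for a in(-88,-65,-40,-15,10,32)],'hook',st(80,97,20,45),'tray',st(-100,-50,30,75),st(60,105,-32,-24),'cut',st(-20,20,22,40),'cutR',st(-20,20,-33,-20))
o=ctrl.get_obs(); print(o['clock'],o['tcp_pos'])
E
```

```text
top handle [23.78, 23.87, 23.67, 23.12, 22.68, 22.3] hook 21.58 tray 16.71 16.38 cut 5.61 cutR 5.68
side handle [21.07, 20.88, 20.81, 20.66, 20.14, 19.7] hook 19.26 tray 14.32 13.21 cut 3.69 cutR 2.82
17.075 [ 461.04882447 -218.23019621  230.97240553]
```

```bash
python3 d.py 488.6 -23.6 26 0.0454
```

```text
shift [ 0.0276  0.1946 -0.205 ] turn [-0.0002  0.     -0.0024] q [-0.56  0.24  1.03  2.01 -0.25  1.02 -0.93] [ 461.04882447 -218.23019621  230.97240553]
```

Call:
move_arm(
  series=[
    [0, 0.0276, 0.06, -0.03, 0, 0, 0],
    [0, 0.0276, 0.12, -0.08, 0, 0, 0],
    [0, 0.0276, 0.17, -0.13, 0, 0, 0],
    [0, 0.0276, 0.1946, -0.16, 0, 0, 0],
    [0, 0.0276, 0.1946, -0.19, 0, 0, 0],
    [0, 0.0276, 0.1946, -0.2, 0, 0, 0],
    [0, 0.0276, 0.1946, -0.203, 0, 0, 0],
    [0, 0.0276, 0.1946, -0.205, 0, 0, 0],
    [0, 0.0276, 0.1946, -0.205, 0, 0, 0],
  ],
  squeeze=30,
)

```text
clock: 18.2
tcp_pos: [489.0, -24.9, 26.6]
orientation: [-3.14, -0.08, -0.002]
wrist_force: [-0.6, 1.0, 0.2]
gripper_width: 0.003
grasp_force: 0.0
```

Call:
move_arm(
  series=[
    [0, 0, 0.001, -0.001, 0, 0, 0],
    [0, 0, 0.001, -0.002, 0, 0, 0],
    [0, 0, 0.001, -0.003, 0, 0, 0],
    [0, 0, 0.001, -0.004, 0, 0, 0],
    [0, 0, 0.001, -0.004, 0, 0, 0],
  ],
)

```text
clock: 18.82
tcp_pos: [488.4, -23.8, 21.7]
orientation: [3.141, 0.081, -0.0]
wrist_force: [-1.0, -0.3, -0.2]
gripper_width: 0.001
grasp_force: 0.0
```

Call:
move_arm(
  series=[
    [0, 0, 0, -0.0005, 0, 0, 0],
    [0, 0, 0, -0.001, 0, 0, 0],
    [0, 0, 0, -0.0015, 0, 0, 0],
    [0, 0, 0, -0.0015, 0, 0, 0],
  ],
)

```text
clock: 19.32
tcp_pos: [488.6, -23.9, 21.0]
orientation: [-3.14, -0.08, -0.001]
wrist_force: [-6.0, 0.0, 26.0]
gripper_width: -0.003
grasp_force: 13.0
```

Call:
move_arm(
  series=[
    [0, 0, 0, 0.005, 0, 0, 0],
    [0, 0, 0, 0.03, 0, 0, 0],
    [0, 0, 0, 0.08, 0, 0, 0],
    [0, 0, 0, 0.13, 0, 0, 0],
    [0, 0, -0.05, 0.16, 0, 0, 0],
    [0, 0, -0.1, 0.18, 0, 0, 0],
    [0, 0, -0.15, 0.18, 0, 0, 0],
    [0, 0, -0.15, 0.18, 0, 0, 0],
    [0, 0, -0.15, 0.18, 0, 0, 0],
  ],
)

```text
clock: 20.45
tcp_pos: [488.3, -173.7, 200.1]
orientation: [-3.14, -0.08, 0.001]
wrist_force: [0.4, 0.4, -0.5]
gripper_width: 0.0
grasp_force: 0.0
```

```bash
python3 - <<'E'
from h import *
s=ctrl.snapshot('top'); P=cloud(s).reshape(-1,3)
d=P[:,:2]-[538.6,-21.3]; l=np.c_[d[:,0]+d[:,1]*.045,-d[:,0]*.045+d[:,1]]
st=lambda x0,x1,y0,y1: round(float(np.median(P[(l[:,0]>x0)&(l[:,0]<x1)&(l[:,1]>y0)&(l[:,1]<y1),2])),2)
h=[st(a,a+20,-8,8) for a in(-88,-40,0,32)]; print(h,st(80,97,20,45),st(-100,-50,30,75))
if max(h)<25.5: print(ctrl.sign_off())
E
```

```text
[22.28, 21.94, 21.9, 21.44] 21.72 16.73
the job is handed in; nothing more can be done
None
```

The job is handed in at about 20.5 s: the hook spanner lies in its recess, right face up and hook the right way round, standing about 5 mm proud of the tray and released, and the arm is clear of it. The hand-in call gave no pass or fail, and I did not measure the tub and tape roll again at the end, though the arm stayed away from both. The wrist force reached about 99 N of the 120 N limit while seating.

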